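Close and clamp a stock box of seals

TASK

The stock box of seals has to be closed before its tray goes back into the storage lift: swing the box's clamp handle fully open, lay the loose steel lid squarely in the box's mouth, grip upward, and press it down with the fingers until its top is flush with the rim all round. Then swing the clamp handle fully closed, so that its short end lies over the lid. Leave the tall can, the short can and the loose blue ring stack standing where they are.

Things in the scene. Friction and masses are not known exactly. Their poses are not given: they have to be found in the camera images.
- stock_box: Fixed open galvanised steel box 180 (x) x 140 (y) x 70 mm high, walls 6 mm, mouth 168 x 128. Origin: centre of underside; label on its -x face, clamp on its -y side. In the mouth a black rubber seal frame holds a lid 8 mm proud of the rim; about 10 N of push moves it 8 mm down to its stop, where it stays: lid top flush, lid origin 58 mm above the box's. A proud lid is in the clamp's way.
- tray: Fixed galvanised steel tray lying on the table round the work, two cells side by side, each about 480 (x) x 415 mm (y); walls 5 mm thick, 60 mm high, the middle divider along x at the origin's y. The box stands in one cell, the lid lies in the other. Origin on the table, on the divider, 230 mm from the near and 250 mm from the far wall.
- clamp (a joint): Angle of the clamp, a steel lever 18 mm wide, 73 to 85 mm above the table, on a vertical pivot beside the box's -y wall; stays where left. 0 = open stop: lever along the wall, clear of the mouth, knob end toward the box's +x. 1.571 = closed stop: short end (55 mm from pivot) over the lid, knob end toward the box's -y. Grows clockwise seen from above; about 2 N at the knob moves it.
- clamp_pivot (a point): Point on the clamp's pivot axis at the height of the lever's underside: 40 mm toward -x and 88 mm toward -y from the box's centre, 73 mm up.
- clamp_knob (a point): Point on the axis of the upright round black knob at the clamp's long end, 100 mm from the pivot; the knob is 18 mm in diameter, 40 mm tall (85 to 125 mm above the table); this point is 110 mm above the table.
- lid: Loose steel lid 159 (x) x 119 (y) mm, 12 mm thick (lower 6 mm: 156 x 116), 0.3 kg, lying flat on the table, grip up. Origin: centre of underside, x along its long side; fits the mouth either way round. Centred on top a black bridge grip along y: bar 14 mm thick (x), 74 mm long (y), 36 to 52 mm above the origin, on two end posts.
- can_tall: Bystander: tall slim spray can, white label, 60 mm in diameter, 190 mm tall, standing beyond the box. Origin at the centre of its underside.
- can_short: Bystander: short steel can with paper label, 70 mm in diameter, 100 mm tall, standing beside the lid. Origin at the centre of its underside.
- seal_stack: Bystander: blue ring stack, 100 mm in diameter, 45 mm tall, lying beyond the lid. Origin at the centre of its underside.
There are look-alikes about, which are no part of the job. Leave any yellow look-alike of the lid alone.

How it is judged:
On the way, in this order (a step that is already met when the one before it is completed fails the run):
1. the clamp handle is swung to its open stop (within 0.12 rad) (value of joint clamp below 0.12 rad), for 0.1 s.
2. the lid lies in the box's mouth, pressed flush (within 2.5 mm) with the fingers bearing on it (horizontal distance between lid and stock_box below 0.009 m and z of lid in the frame of stock_box between 0.05 and 0.0605 m and angle between the x axis of lid and the x axis of stock_box, either way round below 0.12 rad and angle between lid's own z axis and vertical below 0.05 rad and contact force between the fingers and lid above 1.5 N).
At the end, for the whole second after the job is handed in: The clamp is at its closed stop (over 1.45 rad of 1.571), its short end over the lid; the lid lies still in the box's mouth, centred within 9 mm, square within 0.12 rad, level, its top flush with the rim within 2.5 mm (value of joint clamp above 1.45 rad and horizontal distance between lid and stock_box below 0.009 m and z of lid in the frame of stock_box between 0.05 and 0.0605 m and angle between the x axis of lid and the x axis of stock_box, either way round below 0.12 rad and angle between lid's own z axis and vertical below 0.05 rad and linear speed of lid below 0.02 m/s); the robot touches nothing.
It fails at once if the tall can is shifted by more than 30 mm or tipped (distance of can_tall from where it was at the start of the episode above 0.03 m or angle between can_tall's own z axis and vertical above 0.3 rad).
It fails at once if the short can is shifted by more than 30 mm or tipped (distance of can_short from where it was at the start of the episode above 0.03 m or angle between can_short's own z axis and vertical above 0.3 rad).
It fails at once if the blue ring stack is shifted by more than 30 mm or tipped (distance of seal_stack from where it was at the start of the episode above 0.03 m or angle between seal_stack's own z axis and vertical above 0.3 rad).
It also fails if it takes over 72 s, if anything falls off the work surface, if the arm or the gripper's body presses on something with over 40 N, if the wrist force passes 120 N, or if a joint passes its speed limit or range.

ROBOT

A 6-joint arm with a two-finger parallel gripper is mounted at the origin on the work surface. World frame = base frame: x ahead of the robot, y to its left, z up, the work surface at z = 0. Lengths are in m, angles in rad, forces in N, time in s.
With the tool pointing down it reaches from about 0.325 to 0.775 m from the base axis. Payload 9.3 kg.
Tool frame: the origin (TCP) lies at the very end of the fingers, on their centre line; the grasp point (between the pads) lies 19 mm behind it; z points along the fingers, x is the direction in which the jaws open and shut, and the axes are right-handed (so a half turn about z gives the same grasp; the last joint's range is limited). The gripper opens to 85 mm and grips with 20 to 120 N. Pads are 22 mm wide; open, the fingers measure 114 mm over their backs; the gripper's body (76 mm by 85 mm) begins 54 mm behind the grasp point. The pads swing forward as they close: fully open they stand 13 mm farther back than shut.
Start: joints at [0.98, 0.259, 0.021, 1.334, 0, 1.418], TCP at [0.233, 0.498, 0.231] pointing down, gripper open.
Joint ranges: [-3.04, 3.04], [-0.91, 1.82], [-1.04, 1.36], [-1.92, 1.95], [-1.52, 1.45], [-3.14, 3.14]. Speed limits (rad/s): [2.22, 2.22, 2.79, 3.14, 3.14, 3.14].

INTERFACE

Orientations are given as a unit quaternion [w, x, y, z].
In Python, from rig import readout, vision, close_job gives the robot as it stands.
- The arm moves only by the tool jog_arm, never from a script. Its argument "deltas" is text: rows parted by semicolons, each of 5 numbers parted by spaces: the finger opening in m, from 0 to 0.0854, then the shift along the tool's x, y, z in m, then the turn about the tool's z in rad. In form: gripper tx ty tz spin; .... A call has exactly 5 rows; each row shifts and turns the commanded pose from where the row before left it, along the tool's axes as they then stand; what a row does not reach is not made up. A row lasts 1/8 s, in which the tool goes at most 62.5 mm and 10.7 degrees, less where a joint would pass 70% of its speed; a pose out of reach is approached as far as the arm can. A call is refused whole if a number of a shift passes 0.0625 or a number of a turn 0.188, either way. A call with a gripper value outside its range is refused whole. The fingers move at their own pace and stop on an object; "squeeze" is the grip in N (left out, the last holds). Time passes only in rows, so rows that do not move let the fingers close, or fill a call up. It gives the time, the measured TCP pose, the force and the opening at its end, in the units of the state.
- readout.observe(): the state, without advancing time (a new reading comes with each control period).
- vision.camera(name): name is "scene" or "side" or "wrist"; returns (picture, depth): 420x560x3 uint8, blue, green, red; 420x560 float32, m along the optical axis (not along the pixel's ray), 0 where there is no reading.
- vision.get_calibration(name): a dict with "vertical_fov" (degrees; the focal length in pixels is half the picture's height over the tangent of half this angle, whatever the lens; pixels are square), "cx", "cy" (the principal point, pixels), "k1" (the pictures are not rectified: a ray, as slopes to the right and down, at radius r is drawn at 1 + k1 r^2 times it, then the intrinsics apply), "R" (3x3) and "t" (3): a world point X has camera coordinates R X + t. Camera axes: x right, y down, z forward; pixel columns grow to the right and rows downward; lengths in m; the calibration is good to about 2 mm. A picture is of the moment at which its call begins: read the wrist's pose just before it. get_calibration takes no time and is no camera call; for the wrist camera it gives the pose at the moment of the call.
- close_job(): hands the job in, once; it reports no verdict.
The state is a dict: "t": time; "joint_pos": joint angles; "dq": joint speeds; "joint_torque": joint torques, N m; "position": TCP position; "ee_rot": TCP orientation; "ft_force": force on the tool from outside, world axes, zero at the start; "torque": the same for the moment, N m; "grip_width": finger opening in m.
Only numpy, scipy, OpenCV 4.12 (cv2) and the standard library are available. Lean on these libraries where they do the work, as an engineer would, in place of code of your own. Each camera call takes 0.05 s, during which the arm holds its last target. There are 200 camera calls.

## Working session

There is one attempt and no reset: what is moved stays moved. The work goes in short steps, Python scripts to look and compute and a tool call to move; the robot and the scene stay as the last step left them, time stands still between calls to the robot, and variables do not carry over. Pictures are saved under pics/ and viewed, about 8 in all and at most 12, crops included, and the job is handed in when it is done.

Besides the shell and the picture viewer there is one more tool, called after ">>>" as name(argument=value, ...) on one line, values as JSON. jog_arm: Moves the arm, as the interface text tells. Its arguments: {"type":"object","properties":{"deltas":{"type":"string"},"squeeze":{"type":"number"}},"required":["deltas"]}

```bash
ls; mkdir -p pics
cat > h.py <<'E'
import numpy as np, cv2
from rig import readout, vision
def cal(name):
    c=vision.get_calibration(name); f=210/np.tan(np.radians(c['vertical_fov'])/2)
    return dict(f=f,cx=c['cx'],cy=c['cy'],k1=c['k1'],R=np.array(c['R']),t=np.array(c['t']))
def slopes(c,uv):
    d=(np.atleast_2d(uv).astype(float)-[c['cx'],c['cy']])/c['f']; s=d.copy()
    for _ in range(20): s=d/(1+c['k1']*(s**2).sum(1,keepdims=True))
    return s
def onplane(c,uv,z):
    s=slopes(c,uv); r=np.c_[s,np.ones(len(s))]@c['R']; o=-c['R'].T@c['t']
    return o+r*((z-o[2])/r[:,2])[:,None]
def cloud(c,depth):
    v,u=np.mgrid[0:420,0:560]; s=slopes(c,np.c_[u.ravel(),v.ravel()])
    d=depth.ravel()[:,None]; P=(np.c_[s,np.ones(len(s))]*d-c['t'])@c['R']
    return P.reshape(420,560,3)
def proj(c,X):
    p=np.atleast_2d(X)@c['R'].T+c['t']; s=p[:,:2]/p[:,2:]
    return s*(1+c['k1']*(s**2).sum(1,keepdims=True))*c['f']+[c['cx'],c['cy']]
def shot(name,tag):
    c=cal(name); im,d=vision.camera(name); cv2.imwrite(f'pics/{tag}.png',im); np.savez(f'pics/{tag}.npz',im=im,d=d,**c); return c,im,d
def load(tag):
    z=np.load(f'pics/{tag}.npz'); return {k:z[k] for k in ('f','cx','cy','k1','R','t')},z['im'],z['d']
E
python3 - <<'E'
from h import *
for n in('scene','side'):
    c,im,d=shot(n,n+'0'); print(n,c['k1'],-c['R'].T@c['t'],(d>0).mean())
shot('wrist','wrist0')
a=cv2.imread('pics/scene0.png');b=cv2.imread('pics/side0.png')
print(readout.observe())
E
```

```text
pics
scene -0.10158359349049989 [ 1.14560351 -0.23317718  1.03878483] 0.9960034013605442
side 0.06303202150334757 [ 0.25120422 -0.81181955  1.21118492] 0.9957355442176871
{'t': 0.15, 'joint_pos': array([9.80377513e-01, 2.59083806e-01, 2.09623335e-02, 1.33369141e+00,
       3.89162863e-06, 1.41817135e+00]), 'dq': array([ 0.00102613, -0.00023807,  0.00229339,  0.00069392,  0.00096007,
       -0.00032333]), 'joint_torque': array([ 4.01049794e-03, -5.55969036e+01,  3.44662964e+01,  1.13488987e-02,
       -1.27195449e-04, -1.60444313e-05]), 'position': array([0.23307351, 0.49795691, 0.230804  ]), 'ee_rot': array([ 2.02628292e-04,  8.43783750e-01,  5.36683076e-01, -4.66146159e-04]), 'ft_force': array([ 0.5292088 , -0.08033113,  0.59160108]), 'torque': array([-0.0229976 , -0.02759843, -0.00307177]), 'grip_width': 0.08544348976222552}
```

View pics/scene0.png

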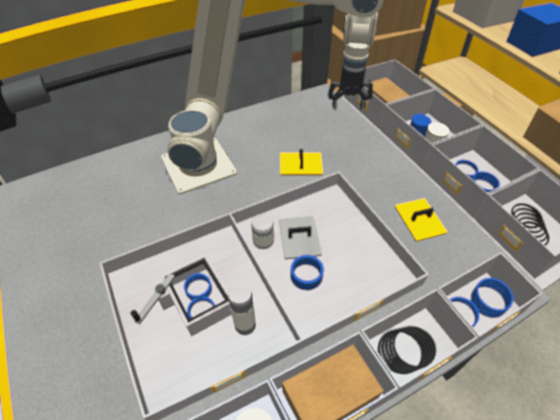

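View pics/side0.png

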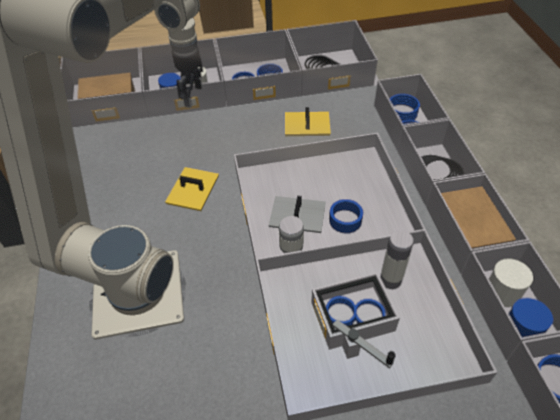

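Scene view: the steel lid is at (300,235), inside the tray. The candidates that could be mistaken for it are the yellow lids at (301,162) and (421,218), both outside the tray, so I choose the steel one. The box is at (200,295), the clamp knob at (137,316), the short can at (262,233), the tall can at (242,310) and the ring stack at (307,271).

```bash
cat > m.py <<'E'
from h import *
def rect(P,m,name):
    p=P[m][:,:2].astype(np.float32)
    if len(p)<5: print(name,'none');return
    r=cv2.minAreaRect(p); print(name,len(p),np.round(r[0],4),np.round(r[1],4),round(r[2],2),'meanz',P[m][:,2].mean().round(4))
def blobs(m):
    n,l,s,ce=cv2.connectedComponentsWithStats(m.astype(np.uint8)); return [(l==i,s[i]) for i in range(1,n) if s[i][4]>15]
for tag,reg in (('scene0',((120,330),(95,330))),('side0',((180,360),(180,400)))):
    c,im,d=load(tag); P=cloud(c,d); z=P[...,2]; g=im.astype(int).max(2)
    pts={'scene0':dict(knob=(137,316),lid=(290,250),box=(200,290),ct=(240,296),cs=(262,225),ring=(307,258)),
         'side0':dict(knob=(391,357),lid=(313,222),box=(340,300),ct=(400,238),cs=(291,222),ring=(345,205))}[tag]
    print(tag)
    for k,(u,v) in pts.items(): print(k,P[v,u].round(4), 'plane0',onplane(c,[(u,v)],0)[0].round(3))
    x0=P[pts['box'][1],pts['box'][0]]
    near=lambda q,r:(np.hypot(P[...,0]-q[0],P[...,1]-q[1])<r)
    rect(P,near(x0,.13)&(z>.064)&(z<.0725),'rim')
    rect(P,near(x0,.22)&(z>.078)&(z<.092),'lever')
    rect(P,near(x0,.22)&(z>.1)&(z<.130)&near(P[pts['knob'][1],pts['knob'][0]],.03),'knob')
    l=P[pts['lid'][1],pts['lid'][0]]
    rect(P,near(l,.12)&(z>.008)&(z<.016),'lid')
    rect(P,near(l,.12)&(z>.046)&(z<.056)&(g<70),'grip')
    for k,h,r in(('ct',.19,.05),('cs',.1,.05),('ring',.045,.08)): rect(P,near(P[pts[k][1],pts[k][0]],r)&(abs(z-h)<.006),k)
    for nm,m in(('rimpix',near(x0,.13)&(z>.064)&(z<.0725)),): print(nm,m.sum())
E
python3 m.py
python3 - <<'E'
from h import *
im=cv2.imread('pics/scene0.png');b=cv2.imread('pics/side0.png')
A=cv2.resize(im[210:340,95:345],(800,416),interpolation=3); cv2.imwrite('pics/c1.png',A)
E
```

```text
scene0
knob [ 0.5821 -0.3578  0.109 ] plane0 [ 0.516 -0.372  0.   ]
lid [0.5209 0.1212 0.0111] plane0 [0.514 0.125 0.   ]
box [ 0.5201 -0.1805  0.0028] plane0 [ 0.518 -0.18   0.   ]
ct [ 0.6921 -0.11    0.1892] plane0 [ 0.591 -0.083  0.   ]
cs [0.453  0.0597 0.0975] plane0 [0.381 0.09  0.   ]
ring [0.5846 0.1451 0.0338] plane0 [0.566 0.158 0.   ]
rim 792 [ 0.5498 -0.2127] [0.1838 0.182 ] 4.54 meanz 0.067
lever 407 [ 0.6338 -0.2263] [0.2825 0.1632] 37.43 meanz 0.0838
knob 73 [ 0.5757 -0.3621] [0.0173 0.0177] 69.31 meanz 0.117
lid 1024 [0.5192 0.146 ] [0.2218 0.1884] 13.86 meanz 0.0114
grip 50 [0.4868 0.1726] [0.0671 0.0092] 68.97 meanz 0.0503
ct 372 [ 0.6825 -0.1082] [0.0539 0.055 ] 58.3 meanz 0.1883
cs 274 [0.4409 0.066 ] [0.0616 0.0615] 28.62 meanz 0.0988
ring 212 [0.6145 0.1276] [0.0957 0.0851] 57.0 meanz 0.0434
rimpix 792
side0
knob [ 0.5713 -0.3701  0.1289] plane0 [ 0.609 -0.318  0.   ]
lid [0.522  0.1281 0.0146] plane0 [0.525 0.14  0.   ]
box [ 0.5249 -0.1524  0.0268] plane0 [ 0.531 -0.137  0.   ]
ct [ 0.6797 -0.1043  0.1894] plane0 [0.759 0.027 0.   ]
cs [0.4426 0.0717 0.1029] plane0 [0.46  0.154 0.   ]
ring [0.6312 0.1659 0.0227] plane0 [0.638 0.185 0.   ]
rim 1155 [ 0.5474 -0.1962] [0.1822 0.1567] 5.39 meanz 0.0678
lever 616 [ 0.5089 -0.1458] [0.273  0.3691] 51.68 meanz 0.085
knob 52 [ 0.5752 -0.3601] [0.019  0.0117] 16.4 meanz 0.1205
lid 981 [0.5205 0.1402] [0.2344 0.2013] 2.66 meanz 0.0124
grip 63 [0.484  0.1708] [0.0706 0.0118] 68.23 meanz 0.0519
ct 346 [ 0.682  -0.1075] [0.0572 0.0546] 40.92 meanz 0.1903
cs 351 [0.4404 0.066 ] [0.0651 0.0638] 74.47 meanz 0.1003
ring 196 [0.623  0.1336] [0.0844 0.0947] 73.75 meanz 0.045
rimpix 1155
```

View pics/c1.png

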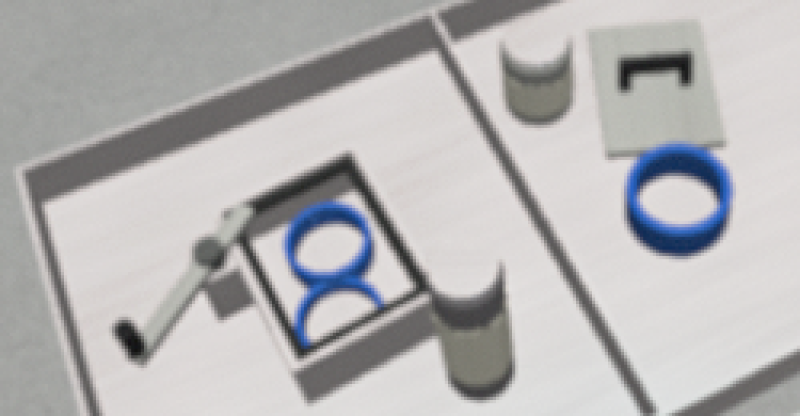

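Run:
```python
from h import *
for tag,pc in (('scene0',[(204.7,258.4),(230,300.6),(189.7,324)]),('side0',[(313,291),(377,277),(397,318)])):
    c,im,d=load(tag); P=cloud(c,d); z=P[...,2]; g=im.max(2)
    Q=onplane(c,pc,.07)[:,:2]; print(tag,Q.round(4).tolist(), 'ctr', ((Q[0]+Q[2])/2).round(4) , np.linalg.norm(np.diff(Q,axis=0),axis=1).round(3))
    def near(q,r): return np.hypot(P[...,0]-q[0],P[...,1]-q[1])<r
    m=near((.485,.1715),.06)&(z>.046)&(z<.056)&(g<70); p=P[m][:,:2]; u,s,vt=np.linalg.svd(p-p.mean(0)); print('grip',p.mean(0),np.degrees(np.arctan2(vt[0,1],vt[0,0])))
    # lid: light low plate, mask by height & colour connected
    m=(near((.485,.1715),.12)&(z>.006)&(z<.018)).astype(np.uint8)
    k,l,s,ce=cv2.connectedComponentsWithStats(cv2.morphologyEx(m,cv2.MORPH_OPEN,np.ones((3,3))))
    i=1+np.argmax(s[1:,4]); p=P[l==i][:,:2].astype(np.float32); print('lid',cv2.minAreaRect(p))
    m=near((.555,-.31),.11)&(z>.078)&(z<.09)&(P[...,1]<-.24); p=P[m][:,:2]; print('lever',p.mean(0),cv2.minAreaRect(p.astype(np.float32)))
```

```text
scene0 [[0.4679, -0.1351], [0.6288, -0.1225], [0.6437, -0.2435]] ctr [ 0.5558 -0.1893] [0.161 0.122]
grip [0.48759866 0.17177199] -111.29119980237492
lid ((0.48385149240493774, 0.17551755905151367), (0.11961371451616287, 0.16449718177318573), 68.96757507324219)
lever [ 0.53522326 -0.30523201] ((0.5319671630859375, -0.3045349717140198), (0.027208320796489716, 0.16261357069015503), 34.60184097290039)
side0 [[0.4548, -0.1368], [0.6276, -0.1302], [0.6371, -0.2535]] ctr [ 0.5459 -0.1951] [0.173 0.124]
grip [0.48325432 0.1690685 ] -112.06438369259835
lid ((0.52352374792099, 0.15990832448005676), (0.12319985777139664, 0.0751001238822937), 68.68109130859375)
lever [ 0.53049409 -0.30607774] ((0.5300552248954773, -0.3044552206993103), (0.027840569615364075, 0.1613164246082306), 33.75576400756836)
```

Consistent measurements: box centre about (0.55, -0.195) at +4.8°, pivot about (0.518, -0.286), and knob at (0.5755, -0.361). That gives a lever length of about 95 mm against the given 100 mm, and a clamp angle of about 1.0 rad. The lid is at (0.485, 0.171), with its grip along 68.5°. I'll move above the knob with the jaws along the arc tangent.

>>> jog_arm(deltas="0.04 0 0 0 0.157; 0.04 0 0 0 0.157; 0.04 0 0 0 0.156; 0.04 -0.0173 0.059 0 0; 0.04 -0.0173 0.059 0 0", squeeze=30)

```text
t: 0.78
position: [0.2785, 0.3827, 0.2307]
ee_rot: [0.0, 0.945, 0.326, -0.0]
ft_force: [0.9, -0.2, -0.2]
grip_width: 0.0402
```

>>> jog_arm(deltas="0.04 -0.0173 0.059 0 0; 0.04 -0.0173 0.059 0 0; 0.04 -0.0173 0.059 0 0; 0.04 -0.0173 0.059 0 0; 0.04 -0.0173 0.059 0 0")

```text
t: 1.4
position: [0.3922, 0.0962, 0.2314]
ee_rot: [0.0, 0.946, 0.326, 0.0]
ft_force: [1.3, 0.1, -0.3]
grip_width: 0.04
```

>>> jog_arm(deltas="0.04 -0.0173 0.059 0 0; 0.04 -0.0173 0.059 0 0; 0.04 -0.0173 0.059 0 0; 0.04 -0.0173 0.059 0 0; 0.04 -0.0173 0.059 0 0")

```text
t: 2.02
position: [0.5057, -0.1898, 0.2312]
ee_rot: [-0.0, 0.946, 0.325, 0.0]
ft_force: [0.7, 1.6, 0.2]
grip_width: 0.0402
```

Run:
```python
from h import *
c,im,d=shot('wrist','w1'); s=readout.observe(); print(s['position'], -c['R'].T@c['t'], (c['R'][2]))
print(onplane(c,[(0,0),(559,0),(559,419),(0,419)],.07).round(3))
```

```text
[ 0.50798146 -0.19585959  0.22990126] [ 0.45983307 -0.13261125  0.37350271] [ 0.18037843 -0.22919709 -0.95652094]
[[ 0.243 -0.206  0.07 ]
 [ 0.584  0.061  0.07 ]
 [ 0.92  -0.207  0.07 ]
 [ 0.422 -0.595  0.07 ]]
```

View pics/w1.png

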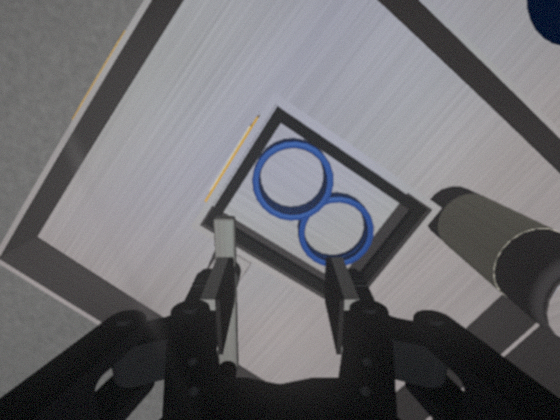

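The wrist view shows the box rim corners at about (277,104) (-x,+y), (436,208) (+x,+y) and (203,222) (-x,-y). The label is on the -x side at (230,160), and the clamp's short end is at (222,225).

Run:
```python
from h import *
c,im,d=load('w1')
Q=onplane(c,[(277,104),(436,208),(203,222)],.07)[:,:2]; print(Q.round(4),'ctr',((Q[1]+Q[2])/2).round(4))
for a,b in((0,1),(2,0)): v=Q[b]-Q[a]; print(np.linalg.norm(v).round(4),np.degrees(np.arctan2(v[1],v[0])).round(2))
P=cloud(c,d); z=P[...,2]
m=(np.hypot(P[...,0]-.55,P[...,1]+.195)<.125)&(z>.062)&(z<.074); p=P[m][:,:2]
print('z',np.median(P[m][:,2]),len(p))
# rim lines: fit in rotated frame
for a in (3.5,4.5,5.5,6.5):
    t=np.radians(a); R=np.array([[np.cos(t),np.sin(t)],[-np.sin(t),np.cos(t)]]); q=p@R.T
    lo=np.percentile(q,1,axis=0);hi=np.percentile(q,99,axis=0); print(a,(hi-lo).round(4),(R.T@((lo+hi)/2)).round(4))
```

```text
[[ 0.4605 -0.136 ]
 [ 0.6283 -0.1185]
 [ 0.4708 -0.2585]] ctr [ 0.5496 -0.1885]
0.1687 5.96
0.1229 94.81
z 0.06640016336677201 10357
3.5 [0.1779 0.1468] [ 0.5476 -0.1956]
4.5 [0.1781 0.1458] [ 0.548  -0.1956]
5.5 [0.1786 0.1454] [ 0.5481 -0.1952]
6.5 [0.1794 0.1457] [ 0.5481 -0.1945]
```

>>> jog_arm(deltas="0.04 -0.0173 0.059 0 0; 0.04 -0.0173 0.059 0 0; 0.04 -0.017 0.058 0 0; 0.04 0 0 0 0; 0.04 0 0 0 0")

```text
t: 2.7
position: [0.5727, -0.3579, 0.2305]
ee_rot: [-0.001, 0.946, 0.325, -0.0]
ft_force: [-0.0, -0.2, 0.3]
grip_width: 0.0397
```

>>> jog_arm(deltas="0.04 0 0.004 0.03 0; 0.04 0 0 0.04 0; 0.04 0 0 0.04 0; 0.04 0 0 0.025 0; 0.04 0 0 0 0")

```text
t: 3.32
position: [0.5745, -0.3592, 0.0954]
ee_rot: [-0.001, 0.945, 0.326, -0.001]
ft_force: [0.3, -0.8, 1.2]
grip_width: 0.0401
```

Run:
```python
from h import *
shot('wrist','w2'); c,im,d=shot('side','s2')
a=cv2.imread('pics/w2.png'); b=cv2.resize(im[250:420,290:460],(420,420),interpolation=2)
cv2.imwrite('pics/v2.png',cv2.resize(np.hstack([a[120:,140:420],b[:300]]),None,fx=1,fy=1)); print(readout.observe()['ft_force'])
```

```text
[ 0.08371895 -0.02357141 -0.68923729]
```

View pics/v2.png

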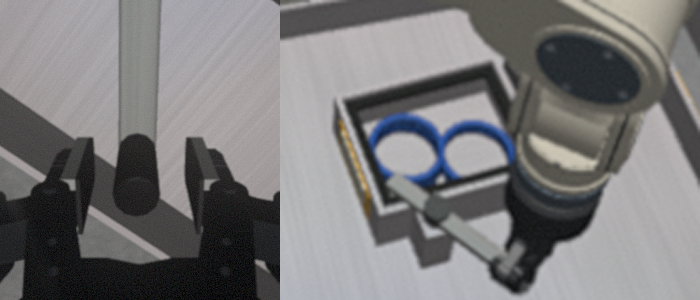

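The knob stands between the pads. Next I swing it anticlockwise along the arc.

>>> jog_arm(deltas="0.04 0.0127 -0.0008 0 -0.13; 0.04 0.0127 -0.0008 0 -0.13; 0.04 0.0127 -0.0008 0 -0.13; 0.04 0.0127 -0.0008 0 -0.13; 0.04 0.0127 -0.0008 0 -0.13")

```text
t: 4.05
position: [0.611, -0.3096, 0.0986]
ee_rot: [0.002, 0.791, 0.612, 0.0]
ft_force: [-0.6, -3.0, -0.5]
grip_width: 0.0401
```

>>> jog_arm(deltas="0.04 0.0127 -0.0008 0 -0.13; 0.04 0.0127 -0.0008 0 -0.13; 0.04 0.0127 -0.0008 0 -0.13; 0.04 0.004 0 0 0; 0.04 0 0 0 0")

```text
t: 4.68
position: [0.6121, -0.2671, 0.0975]
ee_rot: [0.001, 0.66, 0.752, 0.0]
ft_force: [-0.5, -0.2, -0.2]
grip_width: 0.04
```

>>> jog_arm(deltas="0.04 0.003 -0.002 0 0; 0.04 0.003 0 0 0; 0.04 0.003 0 0 0; 0.04 0 0 0 0; 0.04 0 0 0 0")

```text
t: 5.3
position: [0.6093, -0.263, 0.0966]
ee_rot: [0.003, 0.66, 0.751, -0.002]
ft_force: [4.1, -19.2, -4.2]
grip_width: 0.0399
```

Run:
```python
from h import *
c,im,d=shot('scene','s3'); print(readout.observe()['ft_force'])
P=cloud(c,d); z=P[...,2]
m=(np.hypot(P[...,0]-.517,P[...,1]+.284)<.07)&(z>.079)&(z<.09); p=P[m][:,:2]; print(m.sum(),cv2.minAreaRect(p.astype(np.float32)))
c,im,d=shot('side','s3b');P=cloud(c,d); z=P[...,2]
m=(np.hypot(P[...,0]-.517,P[...,1]+.284)<.07)&(z>.079)&(z<.09); p=P[m][:,:2]; print(m.sum(),cv2.minAreaRect(p.astype(np.float32)))
```

```text
[  3.203285   -19.19437219  -2.96324991]
18 ((0.5792731046676636, -0.27324047684669495), (0.010330794379115105, 0.021443314850330353), 61.36353302001953)
355 ((0.5231080651283264, -0.2828051447868347), (0.1267806440591812, 0.02443632297217846), 4.610248565673828)
```

Clamp is at the open stop: 19 N reaction, lever at 4.6° along the wall. Back off, rise, and go to the lid.

>>> jog_arm(deltas="0.04 -0.010 0 0 0; 0.04 0 0 -0.05 0; 0.04 0 0 -0.055 0; 0.05 0 0 -0.05 0; 0.06 0.056 -0.0083 0 0")

```text
t: 6.02
position: [0.5964, -0.2168, 0.255]
ee_rot: [0.004, 0.66, 0.751, 0.001]
ft_force: [-0.4, 0.5, -1.5]
grip_width: 0.0597
```

>>> jog_arm(deltas="0.06 0.056 -0.0083 0 0; 0.06 0.056 -0.0083 0 0; 0.06 0.056 -0.0083 0 0; 0.06 0.056 -0.0083 0 0; 0.06 0.056 -0.0083 0 0")

```text
t: 6.65
position: [0.5151, 0.0597, 0.2512]
ee_rot: [-0.001, 0.659, 0.752, -0.0]
ft_force: [0.8, 0.4, 0.6]
grip_width: 0.0602
```

>>> jog_arm(deltas="0.06 0.056 -0.0083 0 0; 0.06 0.056 -0.0083 0 0; 0.06 0 0 0 -0.1775; 0.06 0 0 0 -0.1775; 0.06 0 0 0 -0.1775")

```text
t: 7.28
position: [0.4845, 0.1671, 0.2511]
ee_rot: [-0.001, 0.435, 0.9, -0.0]
ft_force: [0.9, 0.6, 0.2]
grip_width: 0.0597
```

>>> jog_arm(deltas="0.06 0 0 0 -0.1775; 0.06 0 0 0 -0.1775; 0.06 0 0 0 -0.1775; 0.06 0 0 0 0; 0.06 0 0 0 0")

```text
t: 7.9
position: [0.485, 0.1668, 0.2512]
ee_rot: [-0.0, 0.188, 0.982, 0.0]
ft_force: [0.6, 0.1, 0.0]
grip_width: 0.0597
```

Run:
```python
from h import *
s=readout.observe(); q=s['ee_rot']; print(s['position'].round(4),np.degrees(2*np.arctan2(q[2],q[1])))
c,im,d=shot('wrist','w4'); P=cloud(c,d); z=P[...,2]
near=np.hypot(P[...,0]-.485,P[...,1]-.171)<.06
m=near&(z>.044)&(z<.058)&(im.max(2)<90); p=P[m][:,:2].astype(np.float32); print('grip',m.sum(),cv2.minAreaRect(p))
m=(np.hypot(P[...,0]-.485,P[...,1]-.171)<.115)&(z>.008)&(z<.02); m=cv2.morphologyEx(m.astype(np.uint8),cv2.MORPH_OPEN,np.ones((5,5)))
k,l,st,ce=cv2.connectedComponentsWithStats(m);i=1+np.argmax(st[1:,4]); print('lid',cv2.minAreaRect(P[l==i][:,:2].astype(np.float32)))
```

```text
[0.485  0.1668 0.2512] 158.36074107187525
grip 964 ((0.4837685227394104, 0.17307105660438538), (0.07335569709539413, 0.013327395543456078), 69.24749755859375)
lid ((0.48371651768684387, 0.17423877120018005), (0.11856181174516678, 0.15974706411361694), 69.25090789794922)
```

View pics/w4.png

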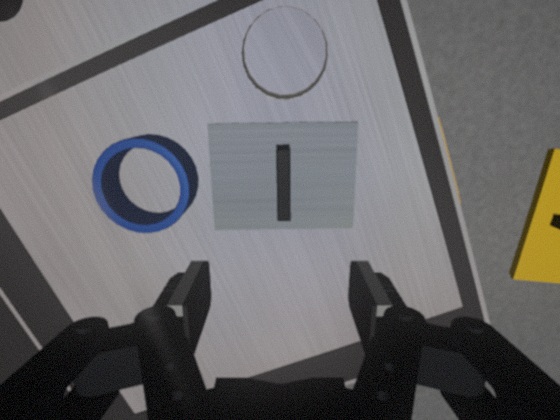

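Wrist view: the steel lid is at (283,178), with the grip bar centred on it, the short can at (285,50), and the ring stack at (140,185). All are clear of the jaws. The measured sizes match the specification.

>>> jog_arm(deltas="0.06 0.0034 0.0055 0.05 -0.0155; 0.06 0 0 0.05 0; 0.06 0 0 0.05 0; 0.06 0 0 0.05 0; 0.06 0 0 0.024 0")

```text
t: 8.57
position: [0.4826, 0.1729, 0.0248]
ee_rot: [-0.002, 0.179, 0.984, -0.001]
ft_force: [-0.4, -0.0, -0.1]
grip_width: 0.0599
```

>>> jog_arm(deltas="0.06 0 0 0 0; 0 0 0 0 0; 0 0 0 0 0; 0 0 0 0 0; 0 0 0 0 0", squeeze=50)

```text
t: 9.2
position: [0.4846, 0.1733, 0.0286]
ee_rot: [0.001, 0.178, 0.984, 0.0]
ft_force: [-0.9, -0.2, 5.7]
grip_width: 0.0132
```

>>> jog_arm(deltas="0 0 0 -0.02 0; 0 0 0 -0.05 0; 0 0 0 -0.05 0; 0 0 0 -0.06 0; 0 0 0 -0.05 0")

```text
t: 9.82
position: [0.4837, 0.1731, 0.2601]
ee_rot: [0.001, 0.178, 0.984, 0.0]
ft_force: [0.3, -0.4, -2.9]
grip_width: 0.0133
```

>>> jog_arm(deltas="0 -0.0271 -0.0456 0 0; 0 -0.0271 -0.0456 0 0; 0 -0.0271 -0.0456 0 0; 0 -0.0271 -0.0456 0 0; 0 -0.0271 -0.0456 0 0")

```text
t: 10.45
position: [0.5308, -0.0895, 0.2577]
ee_rot: [0.0, 0.178, 0.984, 0.0]
ft_force: [0.3, 0.9, -2.6]
grip_width: 0.0135
```

>>> jog_arm(deltas="0 -0.0271 -0.0456 0 0; 0 -0.0271 -0.0456 0 0; 0 0 0 0 -0.15; 0 0 0 0 -0.15; 0 0 0 0 -0.148")

```text
t: 11.08
position: [0.5495, -0.1925, 0.2574]
ee_rot: [-0.0, -0.047, 0.999, 0.0]
ft_force: [-0.5, -0.2, -3.0]
grip_width: 0.0127
```

>>> jog_arm(deltas="0 0 0 0 0; 0 0 0 0 0; 0 0 0 0.03 0; 0 0 0 0 0; 0 0 0 0 0")

```text
t: 11.7
position: [0.55, -0.1923, 0.2282]
ee_rot: [0.0, -0.044, 0.999, -0.0]
ft_force: [0.0, -0.7, -1.8]
grip_width: 0.0131
```

```bash
cat > b.py <<'E'
from h import *
import sys
s=readout.observe(); q=s['ee_rot']; print(s['position'].round(4),np.degrees(2*np.arctan2(q[2],q[1])).round(2),q.round(4),s['ft_force'].round(1),s['grip_width'])
t0=s['position'][:2]; zl=s['position'][2]
for n in('wrist','side','scene'):
    c,im,d=shot(n,sys.argv[1]+n); P=cloud(c,d); z=P[...,2]
    r=np.hypot(P[...,0]-t0[0],P[...,1]-t0[1])
    for nm,lo,hi in(('lidtop',zl-.028,zl-.004),('bar',zl+.01,zl+.04)):
        m=((r<(.115 if nm=='lidtop' else .05))&(z>lo)&(z<hi)&((im.max(2)>110)if nm=='lidtop' else (im.max(2)<255))).astype(np.uint8); m=cv2.morphologyEx(m,cv2.MORPH_OPEN,np.ones((3,3)))
        k,l,st,ce=cv2.connectedComponentsWithStats(m)
        if k<2: continue
        i=1+np.argmax(st[1:,4]); p=P[l==i]; a=cv2.minAreaRect(p[:,:2].astype(np.float32)); print(n,nm,st[i,4],np.round(a[0],4),np.round(a[1],4),round(a[2],2),np.median(p[:,2]).round(4))
    m=(np.hypot(P[...,0]-.549,P[...,1]+.193)<.125)&(z>.062)&(z<.074); p=P[m][:,:2]
    if len(p): a=cv2.minAreaRect(p.astype(np.float32)); print(n,'rim',len(p),np.round(a[0],4),np.round(a[1],4),round(a[2],2))
E
python3 b.py w5
```

```text
[ 0.55   -0.1923  0.2282] 185.1 [ 2.00e-04 -4.45e-02  9.99e-01 -1.00e-04] [ 0.  -0.7 -1.8] 0.013121814319595288
wrist lidtop 49588 [ 0.5509 -0.2029] [0.1607 0.0984] 4.8 0.2113
wrist bar 9206 [ 0.5519 -0.1933] [0.0731 0.0388] 77.62 0.2513
wrist rim 5313 [ 0.5543 -0.2677] [0.1801 0.0601] 5.19
side lidtop 2232 [ 0.5511 -0.1906] [0.1621 0.1215] 4.56 0.2125
side bar 214 [ 0.5541 -0.2025] [0.0385 0.046 ] 30.36 0.2516
side rim 1100 [ 0.5492 -0.2086] [0.187  0.1807] 2.79
scene lidtop 2041 [ 0.5509 -0.1919] [0.1657 0.1197] 5.08 0.2101
scene bar 81 [ 0.5544 -0.214 ] [0.0287 0.0157] 79.55 0.249
scene rim 739 [ 0.5517 -0.209 ] [0.1806 0.1763] 3.63
```

View pics/w5wrist.png

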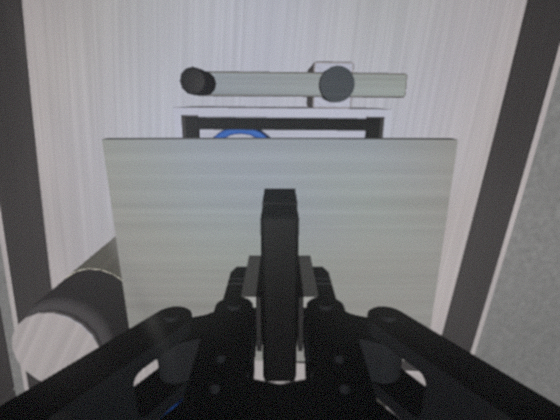

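Wrist view: the lid is held level, the lever lies along the wall (knob (197,82), pivot (336,84)), and the -y rim strip is at rows 107–117. Before lowering, I'll pin down the box centre from the wall-top bands in the depth clouds.

Run:
```python
from h import *
t=np.radians(4.9); R=np.array([[np.cos(t),np.sin(t)],[-np.sin(t),np.cos(t)]])
for tag in('w1','scene0','side0','w5wrist','w5side','w5scene'):
    c,im,d=load(tag); P=cloud(c,d); q=(P[...,:2]-[.549,-.193])@R.T; z=P[...,2]; g=im.max(2)
    out=[]
    for ax,h in((0,.09),(1,.07)):
        o=1-ax
        for sg in(-1,1):
            m=(abs(q[...,o])<.05)&(abs(sg*q[...,ax]-h)<.022)&(z>.066)&(z<.075)&(g>95)
            v=q[...,ax][m]; out.append((len(v),)+tuple(np.percentile(v,[3,50,97]).round(4)) if len(v)>8 else len(v))
    print(tag); [print('  ',n,o) for n,o in zip(('-x','+x','-y','+y'),out)]
c,im,d=load('w5wrist')
col=im[95:130,230:350].mean((1,2)); print(col.round(0).astype(int)); 
print(((onplane(c,[(280,v) for v in(104,106,107,108,110,115,117)],.07)[:,:2]-[.549,-.193])@R.T)[:,1].round(4))
```

```text
w1
   -x (827, np.float64(-0.0907), np.float64(-0.0877), np.float64(-0.0827))
   +x (534, np.float64(0.0825), np.float64(0.0856), np.float64(0.0887))
   -y (790, np.float64(-0.0801), np.float64(-0.0664), np.float64(-0.0625))
   +y (795, np.float64(0.0629), np.float64(0.0678), np.float64(0.0706))
scene0
   -x (68, np.float64(-0.0918), np.float64(-0.0871), np.float64(-0.0828))
   +x (100, np.float64(0.0729), np.float64(0.0861), np.float64(0.0909))
   -y (113, np.float64(-0.0867), np.float64(-0.067), np.float64(-0.0527))
   +y (65, np.float64(0.0635), np.float64(0.0676), np.float64(0.0711))
side0
   -x (98, np.float64(-0.0915), np.float64(-0.088), np.float64(-0.0841))
   +x (93, np.float64(0.0819), np.float64(0.0855), np.float64(0.0896))
   -y (103, np.float64(-0.0686), np.float64(-0.0645), np.float64(-0.0558))
   +y (105, np.float64(0.065), np.float64(0.0689), np.float64(0.073))
w5wrist
   -x (40, np.float64(-0.0904), np.float64(-0.0875), np.float64(-0.085))
   +x (49, np.float64(0.0827), np.float64(0.0855), np.float64(0.0887))
   -y (1248, np.float64(-0.0754), np.float64(-0.0666), np.float64(-0.0518))
   +y 0
w5side
   -x (113, np.float64(-0.0918), np.float64(-0.0876), np.float64(-0.0738))
   +x (63, np.float64(0.0819), np.float64(0.0853), np.float64(0.09))
   -y (104, np.float64(-0.0698), np.float64(-0.0656), np.float64(-0.0589))
   +y (9, np.float64(0.0659), np.float64(0.0684), np.float64(0.0719))
w5scene
   -x 0
   +x (93, np.float64(0.0737), np.float64(0.0869), np.float64(0.0908))
   -y (104, np.float64(-0.0763), np.float64(-0.0664), np.float64(-0.0517))
   +y (36, np.float64(0.0533), np.float64(0.0678), np.float64(0.0706))
[115 125 145 155 158 162 167 173 177 178 172 154 138 156 181 188 188 188
 188 188 186 175 141  90  54  48  50  51  51  51  51  51  50  56  88]
[-0.0721 -0.0705 -0.0697 -0.069  -0.0674 -0.0634 -0.0618]
```

Box centre refined to (0.548, -0.192). The lid hangs at about (0.551, -0.1915), so I correct by 3 mm and lower.

>>> jog_arm(deltas="0 0.003 -0.0006 0.04 0; 0 0 0 0.04 0; 0 0 0 0.025 0; 0 0 0 0.008 0; 0 0 0 0 0", squeeze=80)

```text
t: 12.48
position: [0.5472, -0.1933, 0.1148]
ee_rot: [0.0, -0.045, 0.999, -0.0]
ft_force: [1.1, 0.3, -2.2]
grip_width: 0.0122
```

>>> jog_arm(deltas="0 0 0 0.004 0; 0 0 0 0.004 0; 0 0 0 0.004 0; 0 0 0 0.002 0; 0 0 0 0 0")

```text
t: 13.1
position: [0.5468, -0.1931, 0.1001]
ee_rot: [-0.0, -0.045, 0.999, 0.0]
ft_force: [-0.2, -0.3, -2.1]
grip_width: 0.0124
```

```bash
python3 b.py w6 | grep -v bar
```

```text
[ 0.5468 -0.1931  0.1001] 185.15 [-1.00e-04 -4.49e-02  9.99e-01  1.00e-04] [-0.2 -0.3 -2.1] 0.012360857709261342
wrist lidtop 49321 [ 0.5474 -0.2035] [0.1601 0.0981] 5.19 0.0832
wrist rim 12156 [ 0.5492 -0.2101] [0.1813 0.1764] 4.82
side lidtop 1949 [ 0.5489 -0.1877] [0.1655 0.1305] 5.66 0.0837
side rim 772 [ 0.5493 -0.2083] [0.1854 0.1801] 4.91
scene lidtop 1695 [ 0.5472 -0.1928] [0.1617 0.1199] 5.15 0.0818
scene rim 626 [ 0.551  -0.2091] [0.1817 0.1755] 4.5
```

>>> jog_arm(deltas="0 0 0 0.003 0; 0 0 0 0.003 0; 0 0 0 0 0; 0 0 0 0.002 0; 0 0 0 0 0")

```text
t: 13.88
position: [0.5469, -0.1932, 0.0925]
ee_rot: [0.0, -0.045, 0.999, -0.0]
ft_force: [-1.5, -0.1, 3.1]
grip_width: 0.0124
```

>>> jog_arm(deltas="0 0 0 0.003 0; 0 0 0 0.003 0; 0 0 0 0.002 0; 0 0 0 0 0; 0 0 0 0 0")

```text
t: 14.5
position: [0.547, -0.1932, 0.0866]
ee_rot: [0.001, -0.045, 0.999, -0.001]
ft_force: [-8.1, 2.7, 22.0]
grip_width: 0.0124
```

>>> jog_arm(deltas="0 0 0 0.002 0; 0 0 0 0.001 0; 0 0 0 0 0; 0 0 0 0 0; 0 0 0 0 0")

```text
t: 15.12
position: [0.5471, -0.1933, 0.0865]
ee_rot: [0.002, -0.045, 0.999, -0.001]
ft_force: [-16.9, 7.5, 48.6]
grip_width: 0.0124
```

```bash
cat > f.py <<'E'
from h import *
import sys
t=np.radians(4.9); R=np.array([[np.cos(t),np.sin(t)],[-np.sin(t),np.cos(t)]])
for n in sys.argv[2:]:
    c,im,d=shot(n,sys.argv[1]+n); P=cloud(c,d); q=(P[...,:2]-[.548,-.1923])@R.T; z=P[...,2]
    X=abs(q[...,0]);Y=abs(q[...,1]); ok=(z>.05)&(z<.09)&(im.max(2)>95)
    lid=ok&(X<.072)&(Y<.052)&((X>.03)|(Y>.042)); print(n,'lid n',lid.sum(),'z',np.median(z[lid]).round(4))
    A=np.c_[q[lid],np.ones(lid.sum())]; k=np.linalg.lstsq(A,z[lid],rcond=None)[0]; print('  tilt',k[:2].round(3),'z0',k[2].round(4))
    for nm,m in(('-x',(q[...,0]<-.085)&(q[...,0]>-.09)&(Y<.05)),('+x',(q[...,0]>.085)&(q[...,0]<.09)&(Y<.05)),('+y',(q[...,1]>.065)&(q[...,1]<.07)&(X<.07)),('-y',(q[...,1]<-.065)&(q[...,1]>-.07)&(X<.07))):
        m=m&ok; print('  rim',nm,m.sum(),np.median(z[m]).round(4) if m.sum() else None)
    b=(ok&(X<.085)&(Y<.064)).astype(np.uint8); b=cv2.morphologyEx(b,cv2.MORPH_OPEN,np.ones((3,3))); a=cv2.minAreaRect(q[b>0].astype(np.float32)); print('  lid rect in box frame',np.round(a[0],4),np.round(a[1],4),round(a[2],2))
E
python3 f.py w7 wrist side scene; python3 -c "
from rig import readout;print(readout.observe()['ft_force'])"
```

```text
wrist lid n 29361 z 0.0697
  tilt [0.    0.001] z0 0.0697
  rim -x 1714 0.0697
  rim +x 1690 0.0698
  rim +y 116 0.0697
  rim -y 3913 0.0697
  lid rect in box frame [ 0.0003 -0.0014] [0.1213 0.1716] 88.84
side lid n 1153 z 0.0698
  tilt [-0.003  0.016] z0 0.07
  rim -x 89 0.0699
  rim +x 59 0.0692
  rim +y 36 0.0686
  rim -y 105 0.069
  lid rect in box frame [-0.0001 -0.0003] [0.1275 0.1699] 89.63
scene lid n 938 z 0.0681
  tilt [ 0.    -0.001] z0 0.0681
  rim -x 16 0.0672
  rim +x 122 0.0653
  rim +y 73 0.0685
  rim -y 83 0.0683
  lid rect in box frame [-0.0001  0.0008] [0.1696 0.1258] 0.06
[-16.79406381   6.79149896  48.54129677]
```

The lid is flush: its top reads 69.7 mm, the same as the rim on all four sides in the wrist view, with zero tilt and 48 N on it. I'll ease the force, release, rise and turn for the clamp.

>>> jog_arm(deltas="0 0 0 -0.002 0; 0 0 0 -0.001 0; 0.05 0 0 0 0; 0.06 0 0 0 0; 0.06 0 0 0 0")

```text
t: 15.9
position: [0.5469, -0.1931, 0.0839]
ee_rot: [-0.0, -0.045, 0.999, 0.0]
ft_force: [-0.2, -0.8, -0.0]
grip_width: 0.0601
```

>>> jog_arm(deltas="0.06 0 0 -0.05 0; 0.06 0 0 -0.055 0; 0.05 0 0 -0.05 0; 0.04 0 0 0 0.175; 0.04 0 0 0 0.175")

```text
t: 16.52
position: [0.5471, -0.1933, 0.2397]
ee_rot: [0.0, 0.133, 0.991, -0.0]
ft_force: [1.0, -0.2, 0.6]
grip_width: 0.0404
```

>>> jog_arm(deltas="0.04 0 0 0 0.175; 0.04 0 0 0 0.175; 0.04 0 0 0 0.175; 0.04 0 0 0 0.175; 0.04 0 0 0 0.175")

```text
t: 17.15
position: [0.5469, -0.1932, 0.2389]
ee_rot: [-0.0, 0.54, 0.842, -0.0]
ft_force: [-0.0, 0.1, -0.6]
grip_width: 0.0398
```

>>> jog_arm(deltas="0.04 0 0 0 0.175; 0.04 0 0 0 0.174; 0.04 -0.045 0.03 0 0; 0.04 -0.0436 0.0305 0 0; 0.04 0 0 0 0")

```text
t: 17.77
position: [0.6161, -0.2788, 0.2363]
ee_rot: [-0.001, 0.677, 0.736, -0.0]
ft_force: [0.3, 0.0, -0.8]
grip_width: 0.04
```

```bash
python3 f.py w8 wrist side
python3 - <<'E'
from h import *
s=readout.observe(); q=s['ee_rot']; print(s['position'].round(4),np.degrees(2*np.arctan2(q[2],q[1])).round(2))
for n in('side',):
    c,im,d=load('w8'+n); P=cloud(c,d); z=P[...,2]
    m=(np.hypot(P[...,0]-.615,P[...,1]+.275)<.03)&(z>.117)&(z<.13); print(n,m.sum(),P[m].mean(0) if m.sum() else '')
c,im,d=load('w8wrist');P=cloud(c,d);z=P[...,2]; m=(np.hypot(P[...,0]-.615,P[...,1]+.275)<.03)&(z>.117)&(z<.13); print(m.sum(),P[m].mean(0) if m.sum() else '')
E
```

```text
wrist lid n 13859 z 0.0698
  tilt [0.    0.001] z0 0.0698
  rim -x 875 0.0697
  rim +x 467 0.0697
  rim +y 939 0.0698
  rim -y 1123 0.0696
  lid rect in box frame [0.0005 0.002 ] [0.1689 0.1245] 0.5
side lid n 1375 z 0.0703
  tilt [-0.001  0.018] z0 0.0704
  rim -x 89 0.069
  rim +x 66 0.0688
  rim +y 139 0.0684
  rim -y 106 0.0693
  lid rect in box frame [ 0.     -0.0005] [0.1697 0.127 ] 0.01
[ 0.6147 -0.2763  0.238 ] 94.94
side 52 [ 0.61448297 -0.27587832  0.12369277]
451 [ 0.61339067 -0.27511186  0.1241204 ]
```

>>> jog_arm(deltas="0.04 0 0 0.045 0; 0.04 0 0 0.05 0; 0.04 0 0 0.047 0; 0.04 0 0 0 0; 0.04 -0.0127 -0.0008 0 0.13")

```text
t: 18.5
position: [0.6154, -0.2878, 0.0998]
ee_rot: [0.001, 0.723, 0.691, 0.0]
ft_force: [0.2, 3.5, -1.4]
grip_width: 0.04
```

>>> jog_arm(deltas="0.04 -0.0127 -0.0008 0 0.13; 0.04 -0.0127 -0.0008 0 0.13; 0.04 -0.0127 -0.0008 0 0.13; 0.04 -0.0127 -0.0008 0 0.13; 0.04 -0.0127 -0.0008 0 0.13")

```text
t: 19.12
position: [0.5932, -0.3469, 0.1005]
ee_rot: [0.001, 0.906, 0.423, 0.001]
ft_force: [-0.1, 2.7, -1.1]
grip_width: 0.0398
```

Run:
```python
from h import *
s=readout.observe(); q=s['ee_rot']; h=np.degrees(2*np.arctan2(q[2],q[1])); v=s['position'][:2]-[.5156,-.2834]
print(s['position'].round(4),h.round(2),'r',np.linalg.norm(v),'ang',np.degrees(np.arctan2(v[1],v[0])),s['ft_force'].round(1))
```

```text
[ 0.5932 -0.3469  0.1005] 50.09 r 0.10029126908651166 ang -39.29308368408317 [-0.1  2.7 -1.1]
```

>>> jog_arm(deltas="0.04 -0.0127 -0.0008 0 0.13; 0.04 -0.0127 -0.0008 0 0.13; 0.04 -0.0127 -0.0008 0 0.13; 0.04 -0.0127 -0.0008 0 0.13; 0.04 -0.0127 -0.0008 0 0.13")

```text
t: 19.75
position: [0.5404, -0.3803, 0.1007]
ee_rot: [0.001, 0.994, 0.112, 0.002]
ft_force: [3.2, 2.2, -1.8]
grip_width: 0.0401
```

>>> jog_arm(deltas="0.04 -0.0127 -0.0008 0 0.13; 0.04 -0.0127 -0.0008 0 0.13; 0.04 -0.003 0 0 0; 0.04 0 0 0 0; 0.04 0 0 0 0")

```text
t: 20.38
position: [0.512, -0.3827, 0.0982]
ee_rot: [0.0, 1.0, -0.015, 0.001]
ft_force: [2.3, 0.1, 1.4]
grip_width: 0.0397
```

Run:
```python
from h import *
s=readout.observe(); q=s['ee_rot']; h=np.degrees(2*np.arctan2(q[2],q[1])); v=s['position'][:2]-[.5156,-.2834]
print(s['position'].round(4),h.round(2),'r',np.linalg.norm(v),'ang',np.degrees(np.arctan2(v[1],v[0])),s['ft_force'].round(1))
```

```text
[ 0.512  -0.3827  0.0982] -1.74 r 0.09936363626214838 ang -92.05793140320893 [2.3 0.1 1.4]
```

Little resistance yet; I push in small steps until the stop is felt.

>>> jog_arm(deltas="0.04 -0.003 0 0 0; 0.04 -0.003 0 0 0; 0.04 0 0 0 0; 0.04 0 0 0 0; 0.04 0 0 0 0")

```text
t: 21.0
position: [0.5115, -0.3828, 0.0982]
ee_rot: [0.001, 1.0, -0.014, 0.006]
ft_force: [28.9, -0.9, -4.4]
grip_width: 0.0401
```

Stop reached (29 N). I back off, rise straight up and check.

>>> jog_arm(deltas="0.04 0.011 0 0 0; 0.04 0.003 0 0 0; 0.04 0 0 0 0; 0.04 0 0 -0.05 0; 0.04 0 0 -0.055 0")

```text
t: 21.62
position: [0.5182, -0.3826, 0.2027]
ee_rot: [-0.001, 1.0, -0.016, -0.001]
ft_force: [0.7, -1.6, 0.6]
grip_width: 0.04
```

>>> jog_arm(deltas="0.04 0 0 -0.05 0; 0.04 -0.05 0 0 0; 0.04 -0.05 0 0 0; 0.04 0 0 0 0; 0.04 0 0 0 0")

```text
t: 22.25
position: [0.4191, -0.3799, 0.2526]
ee_rot: [0.0, 1.0, -0.017, 0.0]
ft_force: [-0.3, 0.3, -0.0]
grip_width: 0.04
```

```bash
python3 f.py w9 side scene wrist
python3 - <<'E'
from h import *
print(readout.observe()['ft_force'])
for n in('side','scene','wrist'):
    c,im,d=load('w9'+n); P=cloud(c,d); z=P[...,2]
    m=(np.hypot(P[...,0]-.517,P[...,1]+.29)<.09)&(z>.078)&(z<.1); m=m&(P[...,1]>-.36)
    if m.sum()>10: print(n,m.sum(),cv2.minAreaRect(P[m][:,:2].astype(np.float32)))
    for k,x,y,h,r in(('ct',.682,-.1077,.19,.05),('cs',.4405,.066,.1,.05),('ring',.618,.131,.045,.08)):
        m=(np.hypot(P[...,0]-x,P[...,1]-y)<r)&(abs(z-h)<.006)
        if m.sum()>20: print(n,k,np.round(cv2.minAreaRect(P[m][:,:2].astype(np.float32))[0],4))
cv2.imwrite('pics/v9.png',np.vstack([cv2.resize(cv2.imread('pics/w9side.png')[160:400,230:500],None,fx=2,fy=2)]))
E
```

```text
side lid n 600 z 0.07
  tilt [-0.015  0.017] z0 0.0708
  rim -x 0 None
  rim +x 79 0.0688
  rim +y 1 0.0659
  rim -y 56 0.0698
  lid rect in box frame [ 0.0561 -0.0061] [0.1364 0.0913] 57.06
scene lid n 1096 z 0.0682
  tilt [-0.012 -0.027] z0 0.0688
  rim -x 50 0.0679
  rim +x 119 0.0661
  rim +y 75 0.0685
  rim -y 82 0.0688
  lid rect in box frame [-0.0001 -0.0003] [0.1698 0.1256] 0.08
wrist lid n 2654 z 0.07
  tilt [-0.042 -0.132] z0 0.0657
  rim -x 167 0.0699
  rim +x 19 0.0697
  rim +y 0 None
  rim -y 1095 0.0699
  lid rect in box frame [ 0.0007 -0.0536] [0.0304 0.1662] 83.97
[ 0.85949773 -0.44341684  0.0344075 ]
side 271 ((0.5256972312927246, -0.2873273491859436), (0.14621427655220032, 0.037969157099723816), 78.71958923339844)
side ct [ 0.6821 -0.1075]
scene 363 ((0.5221879482269287, -0.28157371282577515), (0.156002476811409, 0.05126998946070671), 78.37759399414062)
scene ct [ 0.682  -0.1074]
scene cs [0.4411 0.0656]
scene ring [0.6214 0.1238]
wrist 4022 ((0.5151793956756592, -0.2960946559906006), (0.026253167539834976, 0.12777051329612732), 0.6917251348495483)
```

View pics/v9.png

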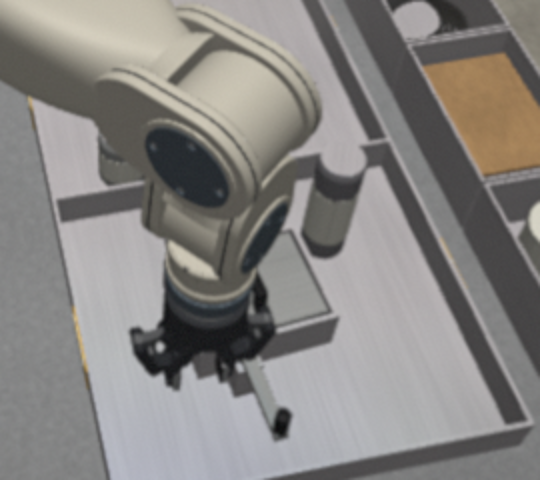

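The side view shows the lever swung to the -y side, the knob at (283,420) in the crop, and the lid in the box. The tall can is unmoved. Last, a check of the lever angle from the knob position.

Run:
```python
from h import *
for n in('side','scene','wrist'):
    c,im,d=load('w9'+n); P=cloud(c,d); z=P[...,2]
    m=(np.hypot(P[...,0]-.523,P[...,1]+.382)<.035)&(z>.116)&(z<.13)&(im.max(2)<90)
    if m.sum()>5:
        k=P[m].mean(0); v=k[:2]-[.5156,-.2834]; print(n,m.sum(),k.round(4),np.linalg.norm(v).round(4),'clamp rad',(np.radians(4.9)-np.arctan2(v[1],v[0])).round(3))
    m=(z>.079)&(z<.09)&(im.max(2)>90)&(P[...,1]<-.22)&(P[...,1]>-.36)&(abs(P[...,0]-.518)<.03)
    if m.sum()>30:
        p=P[m][:,:2]; f=np.polyfit(p[:,1],p[:,0],1); print('  lever dir deg',np.degrees(np.arctan2(-1,-f[0])).round(1))
```

```text
side 48 [ 0.5218 -0.3838  0.1239] 0.1006 clamp rad 1.595
  lever dir deg -84.6
scene 26 [ 0.5281 -0.381   0.1226] 0.0984 clamp rad 1.529
  lever dir deg -85.8
wrist 436 [ 0.5215 -0.3814  0.1237] 0.0982 clamp rad 1.596
  lever dir deg -85.5
```

Clamp is at about 1.57 rad (closed stop), the lid is flush and the arm is clear, so I hand in.

```bash
python3 -c "
from rig import close_job; print(close_job())"
```

```text
the job is handed in; nothing more can be done
None
```

I swung the clamp open to its stop, laid the steel lid in the box's mouth and pressed it flush. Then I swung the clamp closed and handed the job in at about 22.5 s; no verdict was reported.

- **Clamp open:** 19 N of reaction at the open stop, with the lever measured at 4.6° along the wall.
- **Lid:** I pressed it down with about 48 N. After release the wrist view put its top at 69.8 mm against a rim of 69.6–69.8 mm on all four sides, with no tilt. It was centred within about 2 mm.
- **Clamp closed:** 29 N of reaction at the closed stop. The last views gave 1.53–1.60 rad, against a 1.571 rad stop.
- **Robot at hand-in:** it stood clear of everything, with wrist force about zero.

**Checks that disagreed:**
- The last tilt fits on the lid were unreliable, because the arm and clamp hid part of it. The wrist fit read -0.13 and the side and scene fits up to 0.03; the median heights still matched the rim.
- The ring stack reading differed by about 8 mm from the first one. I used a different measuring window, and the robot never went near it.
- The tall and short cans read within 1 mm of where they started.

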